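# Lay out a size run of castings for gauging

## Robot

A 6-joint arm with a two-finger parallel gripper is mounted at the origin on the work surface. World frame = base frame: x ahead of the robot, y to its left, z up, the work surface at z = 0. Lengths are in m, angles in rad, forces in N, time in s.
With the tool pointing down it reaches from about 0.35 to 0.975 m from the base axis. Payload 4.9 kg.
Tool frame: the origin (TCP) lies on the centre line of the jaws, within the pads' length; the fingertips stand manip.tip_reach ahead of it and the grasp point (between the pads) is the TCP (manip.tip_reach is the distance from the TCP to the fingertips, in m); z points along the fingers, y is the line along which they close (so a half turn about z gives the same grasp; the last joint's range is limited). The gripper opens to 85 mm and grips with 20 to 120 N. Pads are 22 mm wide; open, the fingers measure 114 mm over their backs; the gripper's body (76 mm by 85 mm) begins 54 mm behind the grasp point. The pads swing forward as they close: fully open they stand 13 mm farther back than shut.
Start: joints at [1.229, 0.053, 1.613, -0, 1.476, -0.119], TCP at [0.138, 0.61, 0.25] pointing down, gripper open.
Joint ranges: [-3.01, 3.01], [-1.01, 2.22], [0.06, 2.58], [-1.02, 4.17], [0.09, 2.62], [-3.14, 3.14]. Speed limits (rad/s): [2.57, 2.57, 3.14, 3.14, 3.14, 3.14].

## Interface

Orientations are given as a unit quaternion [w, x, y, z].
In Python, from plant import manip gives the robot as it stands. The module is installed in compiled form; this text tells all that it offers.
- The arm moves only by the tool move_arm, never from a script. Its argument "rows" is a list of rows, each a list of 7 numbers: the shift along the tool's x, y, z in cm, then the turn, a rotation vector about the tool's x, y, z in degrees, then the opening, from -1 (shut) to 1 (fully open). In form: [[tx, ty, tz, ax, ay, az, jaw], ...]. A call has 1 to 20 rows; each row shifts and turns the commanded pose from where the row before left it, along the tool's axes as they then stand; what a row does not reach is not made up. A row lasts 1/12 s, in which the tool goes at most 41.7 mm and 7.16 degrees, less where a joint would pass 70% of its speed; a pose out of reach is approached as far as the arm can. A call is refused whole if a number of a shift passes 4.17 or a number of a turn 7.16, either way. A call with a gripper value outside its range is refused whole. The fingers move at their own pace and stop on an object; the grip force is fixed at half the most. Time passes only in rows, so rows that do not move let the fingers close. It gives the time, the measured TCP pose, the force, the opening and the grip force at its end, in the units of the state.
- manip.state(): the state, without advancing time (a new reading comes with each control period).
- manip.grab_frame(name): name is "scene" or "top"; returns a dict with "img" (480x640x3 uint8, blue, green, red), "mtx" (3x3 intrinsics, pixels), "R" (3x3) and "t" (3): a world point X has camera coordinates R X + t. Camera axes: x right, y down, z forward; pixel columns grow to the right and rows downward; lengths in m; the calibration is good to about 2 mm. A picture is of the moment at which its call begins. There is no depth.
- manip.job_done(): hands the job in; it is judged then, once.
The state is a dict: "time": time; "joint_pos": joint angles; "joint_vel": joint speeds; "joint_efforts": joint torques, N m; "tool_pos": TCP position; "tool_rot": TCP orientation; "contact_force": force on the tool from outside, world axes, zero at the start; "ft_torque": the same for the moment, N m; "gripper_width": opening from 0.0 (shut) to 1.0 (fully open); "grasp_force": force on a finger pad.
Only numpy, scipy, OpenCV 4.12 (cv2) and the standard library are available. Lean on these libraries where they do the work, as an engineer would, in place of code of your own. Each camera call takes 0.05 s, during which the arm holds its last target. There are 200 camera calls.

## Task

Lay the four castings out for gauging: one in each tray along the rail, in order of size, with the smallest in the tray next to the dial gauge stand and the largest in the tray farthest from it. Stand each on its base in the middle of its tray and square to it, with its stub pointing away from the rail. Set each one down before letting go, never drop it: the bases are finished faces.

Things in the scene. Friction and masses are not known exactly. Their poses are not given: they have to be found in the camera images.
- casting_a: Smallest of four loose grey aluminium castings, about 80 g: (mm) block 33 long, 30 wide, 31 high, its back sloping, dark bore in its flat top, with a round steel stub 19 long, 15 thick along -x. Starts on its base. Origin: underside, at half the overall 52 mm length; z up. Block middle at x = +9.5 mm: grip its flat sides y = +-15 there, from above (slope: rear third only).
- casting_b: Second smallest of four loose grey aluminium castings, about 180 g: (mm) block 44 long, 40 wide, 41 high, its back sloping, dark bore in its flat top, with a round steel stub 25 long, 20 thick along -x. Starts on its base. Origin: underside, at half the overall 69 mm length; z up. Block middle at x = +12.5 mm: grip its flat sides y = +-20 there, from above (slope: rear third only).
- casting_c: Second largest of four loose grey aluminium castings, about 340 g: (mm) block 55 long, 50 wide, 51 high, its back sloping, dark bore in its flat top, with a round steel stub 32 long, 25 thick along -x. Starts on its base. Origin: underside, at half the overall 87 mm length; z up. Block middle at x = +16 mm: grip its flat sides y = +-25 there, from above (slope: rear third only).
- casting_d: Largest of four loose grey aluminium castings, about 580 g: (mm) block 66 long, 60 wide, 60 high, its back sloping, dark bore in its flat top, with a round steel stub 38 long, 30 thick along -x. Starts on its base. Origin: underside, at half the overall 104 mm length; z up. Block middle at x = +19 mm: grip its flat sides y = +-30 there, from above (slope: rear third only).
- tray_p: One of four identical fixed steel trays side by side along the rail; letters do not tell their order. 136 mm (x, across the rail) by 96 mm (y, along it); black rubber floor 5 mm above the bench, thin rim at 8 mm, inside 132 x 92 mm, hook tab at the +x end 23 mm high. Centres 100 to 120 mm apart. Origin: centre of the underside, on the bench; +x points to the rail.
- tray_q: One of four identical fixed steel trays side by side along the rail; letters do not tell their order. 136 mm (x, across the rail) by 96 mm (y, along it); black rubber floor 5 mm above the bench, thin rim at 8 mm, inside 132 x 92 mm, hook tab at the +x end 23 mm high. Centres 100 to 120 mm apart. Origin: centre of the underside, on the bench; +x points to the rail.
- tray_r: One of four identical fixed steel trays side by side along the rail; letters do not tell their order. 136 mm (x, across the rail) by 96 mm (y, along it); black rubber floor 5 mm above the bench, thin rim at 8 mm, inside 132 x 92 mm, hook tab at the +x end 23 mm high. Centres 100 to 120 mm apart. Origin: centre of the underside, on the bench; +x points to the rail.
- tray_s: One of four identical fixed steel trays side by side along the rail; letters do not tell their order. 136 mm (x, across the rail) by 96 mm (y, along it); black rubber floor 5 mm above the bench, thin rim at 8 mm, inside 132 x 92 mm, hook tab at the +x end 23 mm high. Centres 100 to 120 mm apart. Origin: centre of the underside, on the bench; +x points to the rail.
- rail: Fixed slotted aluminium rail on the bench behind the trays, 490 mm long (along its y), 30 mm deep, 20 mm high. Origin: centre of its underside; its x points away from the trays (the trays lie on its -x side, their axes parallel to its own), and in general away from the robot.
- gauge_stand: Fixed dial gauge stand just past one end of the rail (either end): grey iron base 120 x 90 x 28 mm, steel column and round white dial, 233 mm high in all. Origin: centre of the underside. Past the rail's other end stands a blue open bin of screws, 50 mm high.

How it is judged:
By the outcome, as a careful person would: the job done as asked, in the order asked, and still so for the second after the job is handed in, with the robot touching nothing.
It also fails if it takes over 102 s, if anything falls off the work surface, if the arm or the gripper's body presses on something with over 40 N, if the wrist force passes 120 N, or if a joint passes its speed limit or range.

## Working session

There is one attempt and no reset: what is moved stays moved. The work goes in short steps, Python scripts to look and compute and a tool call to move; the robot and the scene stay as the last step left them, time stands still between calls to the robot, and variables do not carry over. Pictures are saved under pics/ and viewed, at most 14 in all, crops included, and the job is handed in when it is done.

Besides the shell and the picture viewer there is one more tool, called after "Request:" as name(argument=value, ...), one argument or row to a line, values as JSON. move_arm: Moves the arm, as the interface text tells. Its arguments: {"type":"object","properties":{"rows":{"type":"array","items":{"type":"array","items":{"type":"number"}}}},"required":["rows"]}

```bash
mkdir -p pics; python3 - <<'E'
from plant import manip
import cv2,numpy as np,pickle
print(manip.state(), manip.tip_reach)
for n in("scene","top"):
    f=manip.grab_frame(n); pickle.dump(f,open(n+'.pkl','wb')); cv2.imwrite(f'pics/{n}0.png',f['img']); print(n,f['mtx'],f['R'],f['t'],-f['R'].T@f['t'])
E
```

```text
{'time': 0.0, 'joint_pos': array([ 1.22900619e+00,  5.33934410e-02,  1.61428822e+00, -9.74670305e-08,
        1.47600648e+00, -1.18994005e-01]), 'joint_vel': array([ 0.00181042,  0.00063181,  0.00015257, -0.00098603,  0.001413  ,
       -0.00082682]), 'joint_efforts': array([ 8.49857752e-04, -3.93644035e+01, -3.70194519e+01,  4.43093541e-05,
        6.60609832e-03,  3.93789108e-06]), 'tool_pos': array([0.13789757, 0.60899976, 0.24904375]), 'tool_rot': array([-2.39215003e-04,  1.11167745e-01,  9.93801104e-01, -1.02007129e-03]), 'contact_force': array([-0.32619278,  0.10988808,  0.72308   ]), 'ft_torque': array([0.00203703, 0.01606908, 0.01854083]), 'grasp_force': 0.0, 'gripper_width': 0.9950422768264378} 0.019
scene [[499.6929484    0.         320.0835186 ]
 [  0.         499.6929484  244.04846297]
 [  0.           0.           1.        ]] [[-0.74051654  0.6720334  -0.00252472]
 [ 0.49863243  0.54691881 -0.67249202]
 [-0.45055628 -0.49925036 -0.74010007]] [ 0.41989002 -0.26736054  1.36323682] [1.05846505 0.54464087 0.83019394]
top [[470.81327175   0.         317.56631173]
 [  0.         470.81327175 244.65591531]
 [  0.           0.           1.        ]] [[ 0.09315975 -0.99564065  0.00457679]
 [-0.96909612 -0.09172869 -0.22899467]
 [ 0.22841622  0.01689774 -0.97341692]] [-0.04204342  0.54378713  1.01532165] [ 0.29898281 -0.0091359   1.11304805]
```

View pics/scene0.png

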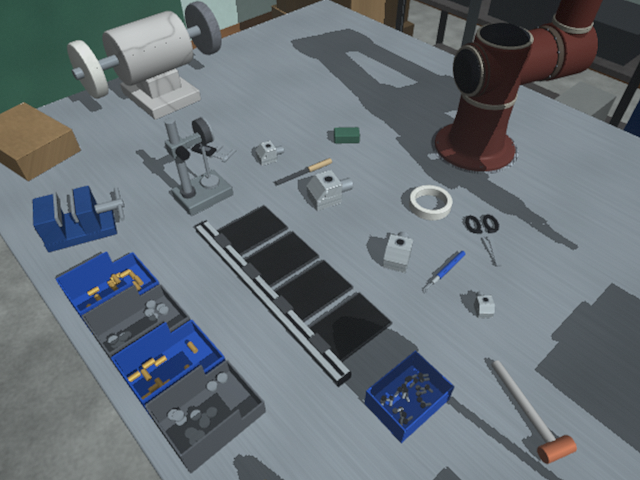

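View pics/top0.png

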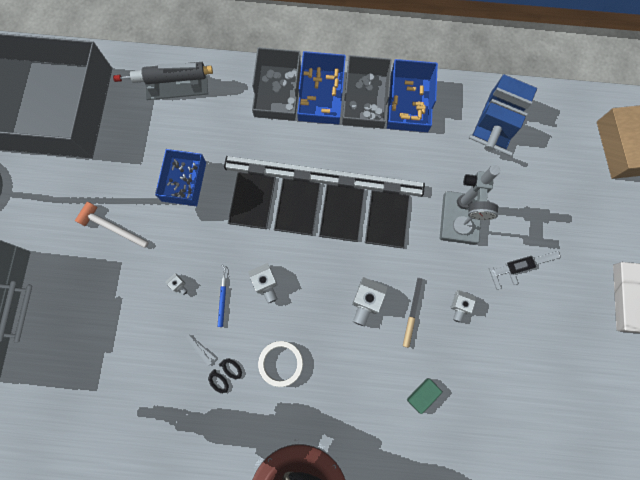

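```bash
python3 - <<'E'
import cv2,numpy as np,pickle
t=pickle.load(open('top.pkl','rb'))['img']
def c(x,y):
    a=cv2.resize(t[y:y+60,x:x+80],(400,300),interpolation=cv2.INTER_CUBIC)
    for i in range(0,80,10): cv2.putText(a,str(x+i),(i*5,8),0,.3,(0,0,255));cv2.line(a,(i*5,10),(i*5,14),(0,0,255))
    for i in range(10,60,10): cv2.putText(a,str(y+i),(0,i*5+3),0,.3,(0,0,255));cv2.line(a,(22,i*5),(26,i*5),(0,0,255))
    return a
cv2.imwrite('pics/c1.png',np.vstack([np.hstack([c(140,255),c(230,255)]),np.hstack([c(330,270),c(425,275)])]))
x,y=220,150
a=cv2.resize(t[y:y+110,x:x+265],None,fx=3,fy=3,interpolation=cv2.INTER_CUBIC)
for i in range(0,265,20): cv2.putText(a,str(x+i),(i*3,8),0,.3,(0,0,255));cv2.line(a,(i*3,10),(i*3,14),(0,0,255))
for i in range(10,110,10): cv2.putText(a,str(y+i),(0,i*3+3),0,.3,(0,0,255));cv2.line(a,(22,i*3),(26,i*3),(0,0,255))
cv2.imwrite('pics/t1.png',a)
E
```

```text
(no output)
```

View pics/c1.png

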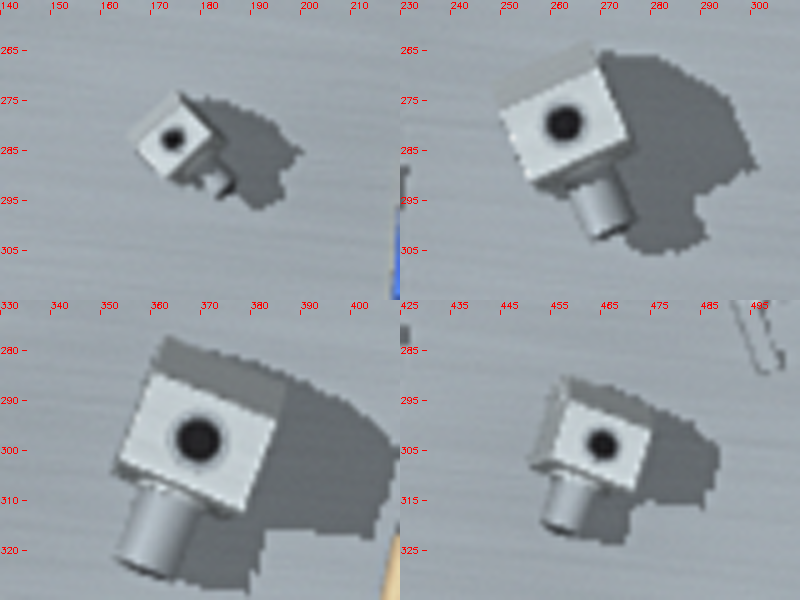

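View pics/t1.png

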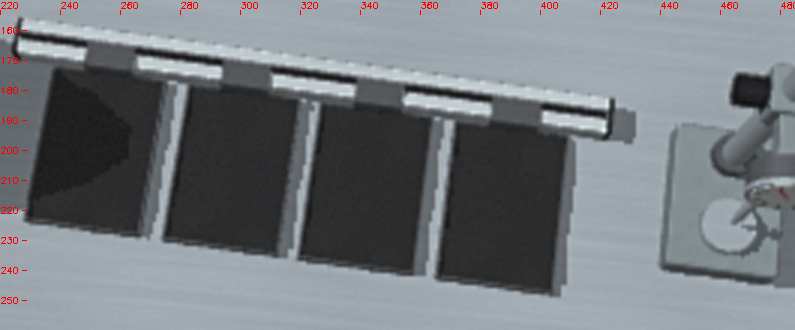

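```bash
cat > h.py <<'E'
import numpy as np,pickle,cv2
from scipy.optimize import least_squares
def proj(f,X):
    c=np.asarray(X)@f['R'].T+f['t']; return (c@f['mtx'].T)[:,:2]/c[:,2:]
def ray(f,uv,z):
    d=f['R'].T@np.linalg.inv(f['mtx'])@np.r_[uv,1]; C=-f['R'].T@f['t']; return C+d*(z-C[2])/d[2]
def rot(a): return np.array([[np.cos(a),-np.sin(a)],[np.sin(a),np.cos(a)]])
DIM=dict(a=(33,30,31,19,15),b=(44,40,41,25,20),c=(55,50,51,32,25),d=(66,60,60,38,30))
def place(p,P):
    P=np.array(P,float)/1000; return np.c_[P[:,:2]@rot(p[2]).T+p[:2],P[:,2]]
def corners(n,top):  # FL FR BR BL in casting frame; F= stub side
    L,W,H,S,D=DIM[n]; x0=-(L+S)/2+S; return [(x0,W/2,H),(x0,-W/2,H),(x0+top,-W/2,H),(x0+top,W/2,H)]
E
cat > fit.py <<'E'
from h import *
T=pickle.load(open('top.pkl','rb'))
O=dict(a=(140,255),b=(425,275),c=(230,255),d=(330,270))
# image: stub downward; +y of casting (stub=-x) : front corners listed as (image) pts
C=dict(a=[(172,180),(214,136),(177,99),(137,144)],
b=[(153,163),(234,190),(252,128),(166,99)],
c=[(135,185),(232,137),(200,68),(100,113)],
d=[(118,162),(245,212),(278,118),(154,73)])
res={}
for n in C:
    uv=np.array(C[n])/5+O[n]-.4
    w=[ray(T,q,DIM[n][2]/1000)[:2] for q in uv]
    ctr=np.mean(w,0); fx=(w[2]+w[3]-w[0]-w[1])/2; yaw=np.arctan2(fx[1],fx[0])
    L,W,H,S,D=DIM[n]
    best=min((least_squares(lambda p:(proj(T,place(p,[corners(n,p[3])[i] for i in o]))-uv).ravel(),[*ctr,yaw,.66*L],x_scale=[.01,.01,.1,5]) for o in([0,1,2,3],[1,0,3,2])),key=lambda r:r.cost)
    print(n,best.x.round(4),np.degrees(best.x[2]).round(1),'top/L',(best.x[3]/L).round(2),'res',best.fun.round(1)); res[n]=best.x[:3]
near=np.array([(25,221),(141,237),(162,240),(280,256),(297,259),(417,275),(435,278),(557,296)])/3+[220,150]-.33
w=np.array([ray(T,q,.008)[:2] for q in near]); print(w.round(4))
v=w[0]-w[-1]; print('line yaw(+y dir)',np.degrees(np.arctan2(v[1],v[0]))-90, 'widths',np.linalg.norm(w[::2]-w[1::2],axis=1))
yaw=np.arctan2(v[1],v[0])-np.pi/2; tr=[]
for i in range(4):
    m=(w[2*i]+w[2*i+1])/2+rot(yaw)@[.068,0]; tr.append([*m,yaw]); print('tray',np.round(tr[-1],4))
# rail edge check
r=[ray(T,np.array(q)/3+[220,150]-.33,.02) for q in((20,18),(612,98))]; d=r[0]-r[1]; print('rail',r,np.degrees(np.arctan2(d[1],d[0]))-90,np.linalg.norm(d))
pickle.dump((res,tr),open('pose.pkl','wb'))
S=pickle.load(open('scene.pkl','rb')); 
for nm,f in(('scene',S),('top',T)):
    im=cv2.resize(f['img'],None,fx=3,fy=3,interpolation=cv2.INTER_CUBIC)
    def poly(P,col): cv2.polylines(im,[np.round(proj(f,P)*3+1).astype(int)],True,col,1)
    for n,p in res.items():
        c=np.array(corners(n,DIM[n][0]*.66)); poly(place(p,c),(0,0,255)); g=np.array(corners(n,DIM[n][0]));g[:,2]=0; poly(place(p,g),(0,255,0))
    for p in tr:
        for hx,hy,z,col in((68,48,8,(0,255,255)),): poly(place(p,[(-hx,-hy,z),(hx,-hy,z),(hx,hy,z),(-hx,hy,z)]),col)
    x0,x1,y0,y1=(190,500,100,360) if nm=='scene' else (150,490,150,330)
    cr=im[y0*3:y1*3,x0*3:x1*3]; k=min(800/cr.shape[1],600/cr.shape[0]); cv2.imwrite(f'pics/ov_{nm}.png',cv2.resize(cr,None,fx=k,fy=k,interpolation=cv2.INTER_AREA))
E
python3 fit.py
```

```text
a [  0.4206   0.315   -2.2055 -24.611 ] -126.4 top/L -0.75 res [-0.3  0.3  0.6 -0.6  0.5 -0.1 -0.8  0.4]
b [  0.4211  -0.3315   2.9142 -30.0486] 167.0 top/L -0.68 res [-0.5 -0.1  0.4  0.1 -0.  -0.1  0.2  0.2]
c [ 0.4492  0.122   0.5477 36.17  ] 31.4 top/L 0.66 res [-0.4  0.   0.3  0.   0.  -0.3  0.1  0.2]
d [  0.4006  -0.1078   2.8639 -44.2047] 164.1 top/L -0.67 res [ 0.2  0.1  0.1 -0.1  0.   0.3 -0.3 -0.4]
[[ 0.5908  0.2321]
 [ 0.5864  0.1369]
 [ 0.5855  0.1197]
 [ 0.5812  0.0233]
 [ 0.58    0.0094]
 [ 0.5758 -0.0881]
 [ 0.5747 -0.1027]
 [ 0.5691 -0.2013]]
line yaw(+y dir) -2.8650680939755375 widths [0.09537369 0.09645557 0.09753798 0.09877634]
tray [ 0.6565  0.1811 -0.05  ]
tray [ 0.6512  0.0681 -0.05  ]
tray [ 0.6458 -0.0427 -0.05  ]
tray [ 0.6399 -0.1554 -0.05  ]
rail [array([0.76099666, 0.25755723, 0.02      ]), array([ 0.73719478, -0.23578121,  0.02      ])] -2.7621828306620557 0.49391229366828937
```

View pics/ov_scene.png

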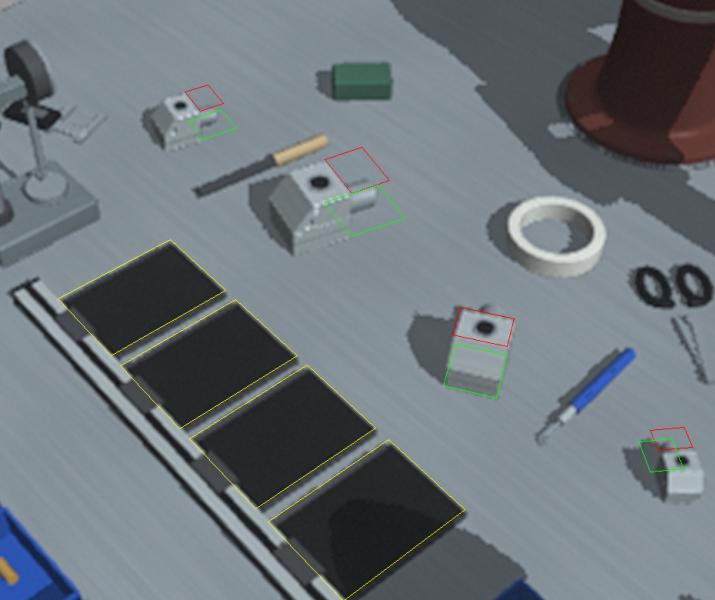

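View pics/ov_top.png

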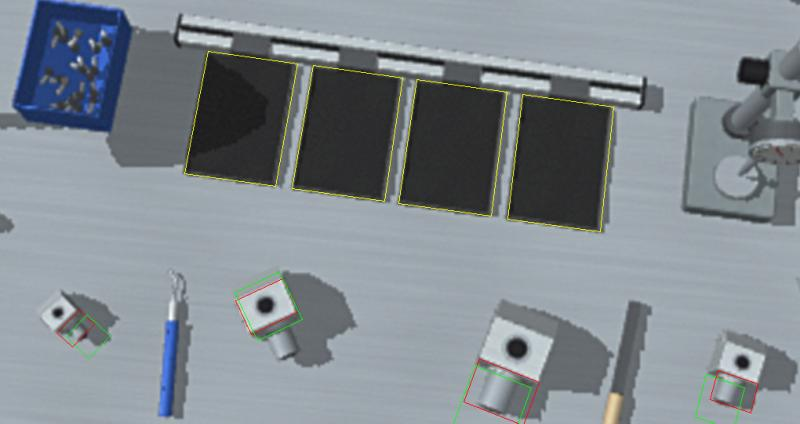

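```bash
sed -i 's/corners(n,p\[3\])/corners(n,2*L\/3)/; s/for o in(\[0,1,2,3\],\[1,0,3,2\])/for o in([0,1,2,3],[1,0,3,2]) for _ in [0]/; s/yaw,.66\*L\],x_scale=\[.01,.01,.1,5\]/yaw],x_scale=[.01,.01,.1]/; s/,.top\/L.,(best.x\[3\]\/L).round(2)//' fit.py; python3 fit.py | head -4
python3 - <<'E'
import cv2,numpy as np
a=cv2.imread('pics/ov_scene.png')[50:500,140:715];b=cv2.imread('pics/ov_top.png')[250:424]
a=cv2.resize(a,(540,422));cv2.imwrite('pics/ov2.png',np.vstack([np.pad(a,((0,0),(0,260),(0,0))),b]))
E
```

```text
a [0.4297 0.3274 0.9386] 53.8 res [-0.7 -0.1  0.2 -0.9  0.9  0.2 -0.4  0.8]
b [ 0.4399 -0.3358 -0.227 ] -13.0 res [-0.5 -0.3  0.4 -0.1 -0.1  0.   0.1  0.3]
c [0.449  0.1218 0.5478] 31.4 res [-0.3  0.1  0.3  0.1 -0.  -0.4  0.   0.1]
d [ 0.4276 -0.1155 -0.2776] -15.9 res [ 0.2  0.1  0.1 -0.1  0.   0.3 -0.3 -0.3]
```

View pics/ov2.png

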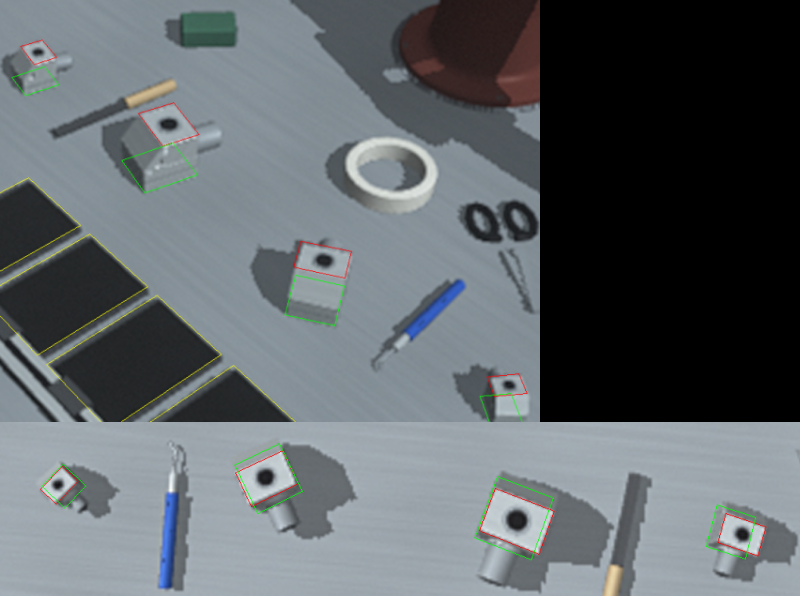

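```bash
cat > go.py <<'E'
# usage: go.py casting pick|place z   -> turn (deg, current tool axes) then shift (cm, goal tool axes)
import sys
from h import *
from plant import manip
from scipy.spatial.transform import Rotation as Ro
MID=dict(a=9.5,b=12.5,c=16,d=19)
def goal(n,mode,off=0):
    res,tr=pickle.load(open('pose.pkl','rb'))
    p=res[n] if mode=='pick' else tr['dcba'.index(n)]
    xy=np.array(p[:2])+rot(p[2])@[MID[n]/1000+off,0]; return xy,p[2]
if __name__=='__main__':
    n,mode,z=sys.argv[1],sys.argv[2],float(sys.argv[3]); flip=len(sys.argv)>4 and sys.argv[4]=='flip'
    xy,yaw=goal(n,mode); s=manip.state(); q=s['tool_rot']; Rc=Ro.from_quat(np.r_[q[1:],q[0]])
    best=None
    gs=[]
    for k in(0,np.pi):
        y=yaw+np.pi/2+k
        Y=np.array([np.cos(y),np.sin(y),0]);Z=np.array([0,0,-1.]);Rg=Ro.from_matrix(np.c_[np.cross(Y,Z),Y,Z])
        gs.append(((Rc.inv()*Rg).as_rotvec(degrees=True),Rg))
    gs.sort(key=lambda g:np.linalg.norm(g[0])); rv,Rg=gs[1 if flip else 0]
    d=np.r_[xy,z]-s['tool_pos']
    print('t',s['time'].round(2),'pos',s['tool_pos'].round(4),'goal',xy.round(4),'other turn',gs[1][0].round(1))
    print('turn',rv.round(2),'shift cm',(Rg.inv().apply(d)*100).round(2),'F',s['contact_force'].round(1),'w',round(s['gripper_width']*85,1),'g',s['grasp_force'],'j',s['joint_pos'].round(2))
E
python3 go.py a pick 0.12
```

```text
Traceback (most recent call last):
  File "go.py", line 22, in <module>
    print('t',s['time'].round(2),'pos',s['tool_pos'].round(4),'goal',xy.round(4),'other turn',gs[1][0].round(1))
              ^^^^^^^^^^^^^^^
AttributeError: 'float' object has no attribute 'round'
```

```bash
sed -i "s/s\['time'\].round(2)/round(s['time'],2)/" go.py; python3 go.py a pick 0.12
```

```text
t 0.1 pos [0.1379 0.6091 0.2492] goal [0.4353 0.335 ] other turn [-1.000e-01  1.000e-01  1.135e+02]
turn [ -0.09  -0.08 -66.54] shift cm [  4.53 -40.19  12.92] F [-0.6  0.2 -0.5] w 84.8 g 0.0 j [ 1.23  0.05  1.61  0.    1.48 -0.12]
```

Request:
move_arm(
  rows=[
    [0,0,1,0,0,-6.65,0.3],
    [0,0,1,0,0,-6.65,0.3],
    [0,0,1,0,0,-6.65,0.3],
    [0,0,1,0,0,-6.65,0.3],
    [0,0,1,0,0,-6.65,0.3],
    [0,0,1,0,0,-6.65,0.3],
    [0,0,1,0,0,-6.65,0.3],
    [0,0,1,0,0,-6.65,0.3],
    [0,0,1,0,0,-6.65,0.3],
    [0,0,1,0,0,-6.65,0.3],
    [0.45,-4,0.2,0,0,0,0.3],
    [0.45,-4,0.2,0,0,0,0.3],
    [0.45,-4,0.2,0,0,0,0.3],
    [0.45,-4,0.2,0,0,0,0.3],
    [0.45,-4,0.2,0,0,0,0.3],
    [0.45,-4,0.2,0,0,0,0.3],
    [0.45,-4,0.2,0,0,0,0.3],
    [0.45,-4,0.2,0,0,0,0.3],
    [0.45,-4,0.2,0,0,0,0.3],
    [0,0,0,0,0,0,0.3],
  ],
)

```text
time: 1.77
tool_pos: [0.4083, 0.3595, 0.1317]
tool_rot: [0.0, -0.449, 0.894, -0.001]
contact_force: [-0.4, 0.2, 0.7]
gripper_width: 0.646
grasp_force: 0.0
```

```bash
python3 go.py a pick 0.024
```

```text
t 1.77 pos [0.4083 0.3595 0.1317] goal [0.4353 0.335 ] other turn [-1.000e-01  2.000e-01  1.796e+02]
turn [-0.14 -0.06 -0.42] shift cm [ 0.38 -3.63 10.77] F [-0.4  0.2  0.7] w 54.9 g 0.0 j [ 0.59 -0.04  1.91 -0.    1.27 -1.91]
```

Request:
move_arm(
  rows=[
    [0.19,-1.8,1,0,0,-0.4,0.3],
    [0.19,-1.83,1,0,0,0,0.3],
    [0,0,2,0,0,0,0.3],
    [0,0,2,0,0,0,0.3],
    [0,0,2,0,0,0,0.3],
    [0,0,1.5,0,0,0,0.3],
    [0,0,0.75,0,0,0,0.3],
    [0,0,0.5,0,0,0,0.3],
    [0,0,0,0,0,0,0.3],
    [0,0,0,0,0,0,0.3],
  ],
)

```text
time: 2.6
tool_pos: [0.4318, 0.3399, 0.0254]
tool_rot: [0.0, -0.455, 0.89, 0.0]
contact_force: [-0.2, 0.8, -0.2]
gripper_width: 0.651
grasp_force: 0.0
```

```bash
python3 go.py a pick 0.024; python3 - <<'E'
from h import *
from plant import manip
f=manip.grab_frame('scene'); u=proj(f,[[.435,.335,.03]])[0].astype(int); print(u)
cv2.imwrite('pics/ga.png',cv2.resize(f['img'][u[1]-60:u[1]+60,u[0]-80:u[0]+80],None,fx=4,fy=4,interpolation=cv2.INTER_CUBIC))
E
```

```text
t 2.6 pos [0.4318 0.3399 0.0254] goal [0.4353 0.335 ] other turn [-1.000e-01 -0.000e+00 -1.796e+02]
turn [-0.02  0.04  0.37] shift cm [ 0.18 -0.57  0.14] F [-0.2  0.8 -0.2] w 55.3 g 0.0 j [ 0.53  0.13  1.94 -0.    1.07 -1.98]
[485 301]
```

View pics/ga.png

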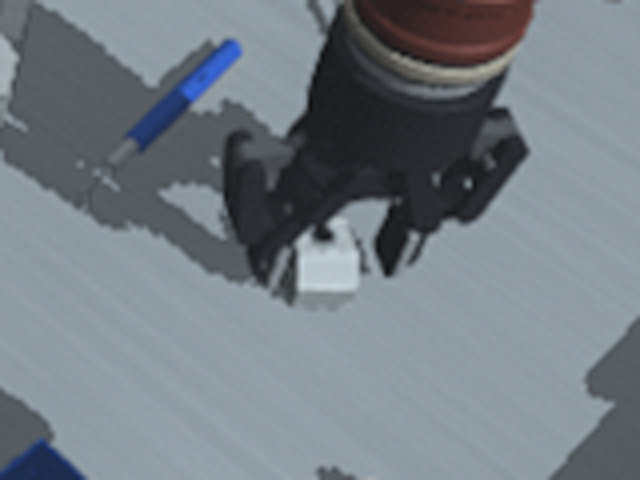

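Request:
move_arm(
  rows=[
    [0.09,-0.28,0.07,0,0,0.3,0.3],
    [0.09,-0.28,0.07,0,0,0,0.3],
    [0,0,0,0,0,0,0.3],
    [0,0,0,0,0,0,0.3],
  ],
)

```text
time: 2.98
tool_pos: [0.4354, 0.3346, 0.0238]
tool_rot: [0.0, -0.452, 0.892, 0.0]
contact_force: [0.2, -0.1, 0.3]
gripper_width: 0.647
grasp_force: 0.0
```

```bash
python3 go.py a pick 0.024
```

```text
t 2.98 pos [0.4354 0.3346 0.0238] goal [0.4353 0.335 ] other turn [-1.0e-01 -0.0e+00 -1.8e+02]
turn [-0.01  0.03  0.03] shift cm [-0.03  0.03 -0.02] F [ 0.2 -0.1  0.3] w 55.0 g 0.0 j [ 0.52  0.13  1.94  0.    1.07 -1.99]
```

Request:
move_arm(
  rows=[
    [0,0,0,0,0,0,-1],
    [0,0,0,0,0,0,-1],
    [0,0,0,0,0,0,-1],
    [0,0,0,0,0,0,-1],
    [0,0,0,0,0,0,-1],
    [0,0,0,0,0,0,-1],
    [0,0,0,0,0,0,-1],
    [0,0,0,0,0,0,-1],
  ],
)

```text
time: 3.65
tool_pos: [0.4353, 0.3349, 0.0238]
tool_rot: [0.0, -0.453, 0.892, 0.0]
contact_force: [-0.8, 1.3, 3.1]
gripper_width: 0.341
grasp_force: 59.2
```

```bash
python3 go.py a pick 0.024;python3 go.py a place 0.15; python3 - <<'E'
from h import *
from plant import manip
f=manip.grab_frame('scene'); u=proj(f,[[.435,.335,.03]])[0].astype(int); print(u)
cv2.imwrite('pics/ga2.png',cv2.resize(f['img'][u[1]-60:u[1]+60,u[0]-80:u[0]+80],None,fx=4,fy=4,interpolation=cv2.INTER_CUBIC))
E
```

```text
t 3.65 pos [0.4353 0.3349 0.0238] goal [0.4353 0.335 ] other turn [-1.000e-01 -0.000e+00 -1.799e+02]
turn [-0.02  0.04  0.06] shift cm [-0.01  0.   -0.02] F [-0.8  1.3  3.1] w 29.0 g 59.15560133616964 j [ 0.52  0.13  1.94  0.    1.07 -1.99]
t 3.65 pos [0.4353 0.3349 0.0238] goal [ 0.6493 -0.1559] other turn [-1.000e-01  0.000e+00 -1.233e+02]
turn [1.00e-02 5.00e-02 5.67e+01] shift cm [-23.83 -47.95 -12.62] F [-0.8  1.3  3.1] w 29.0 g 59.15560133616964 j [ 0.52  0.13  1.94  0.    1.07 -1.99]
[485 301]
```

View pics/ga2.png

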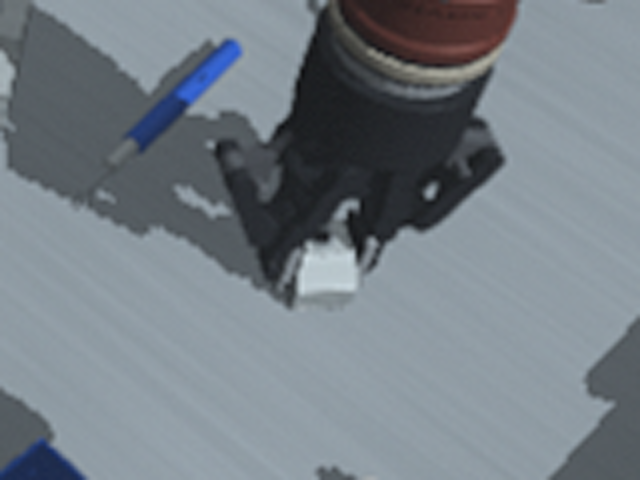

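Request:
move_arm(
  rows=[
    [0,0,-0.8,0,0,0,-1],
    [0,0,-1.6,0,0,0,-1],
    [0,0,-1.6,0,0,7.08,-1],
    [0,0,-1.6,0,0,7.08,-1],
    [0,0,-1.6,0,0,7.08,-1],
    [0,0,-1.6,0,0,7.08,-1],
    [0,0,-1.6,0,0,7.08,-1],
    [0,0,-1.6,0,0,7.08,-1],
    [0,0,-0.6,0,0,7.08,-1],
    [0,0,0,0,0,7.08,-1],
    [-1.0,-2.0,0,0,0,0,-1],
    [-1.7,-3.4,0,0,0,0,-1],
    [-1.7,-3.4,0,0,0,0,-1],
    [-1.7,-3.4,0,0,0,0,-1],
    [-1.7,-3.4,0,0,0,0,-1],
    [-1.7,-3.4,0,0,0,0,-1],
    [-1.7,-3.4,0,0,0,0,-1],
    [-1.7,-3.4,0,0,0,0,-1],
    [-1.7,-3.4,0,0,0,0,-1],
    [-1.7,-3.4,0,0,0,0,-1],
  ],
)

```text
time: 5.37
tool_pos: [0.5816, -0.0006, 0.149]
tool_rot: [-0.001, 0.025, 1.0, 0.0]
contact_force: [-1.4, -0.3, -0.6]
gripper_width: 0.335
grasp_force: 58.9
```

```bash
python3 go.py a place 0.15
```

```text
t 5.37 pos [ 0.5816 -0.0006  0.149 ] goal [ 0.6493 -0.1559] other turn [ 1.000e-01  0.000e+00 -1.799e+02]
turn [ 0.01 -0.08  0.05] shift cm [ -7.55 -15.16  -0.1 ] F [-1.4 -0.3 -0.6] w 28.4 g 58.90938446042128 j [-0.13  0.03  1.81  0.    1.3  -1.65]
```

Request:
move_arm(
  rows=[
    [-1.5,-3.0,0,0,0,0,-1],
    [-1.5,-3.0,0,0,0,0,-1],
    [-1.5,-3.0,0,0,0,0,-1],
    [-1.5,-3.0,0,0,0,0,-1],
    [-1.0,-2.0,1,0,0,0,-1],
    [-0.55,-1.16,2,0,0,0,-1],
    [0,0,2,0,0,0,-1],
    [0,0,2,0,0,0,-1],
    [0,0,1,0,0,0,-1],
    [0,0,0,0,0,0,-1],
    [0,0,0,0,0,0,-1],
    [0,0,0,0,0,0,-1],
  ],
)

```text
time: 6.37
tool_pos: [0.6506, -0.154, 0.0709]
tool_rot: [0.001, 0.024, 1.0, -0.0]
contact_force: [-0.2, -0.2, -0.5]
gripper_width: 0.341
grasp_force: 58.9
```

```bash
python3 go.py a place 0.0288
```

```text
t 6.37 pos [ 0.6506 -0.154   0.0709] goal [ 0.6493 -0.1559] other turn [-2.000e-01 -1.000e-01 -1.799e+02]
turn [-0.03  0.1   0.08] shift cm [ 0.11 -0.2   4.21] F [-0.2 -0.2 -0.5] w 29.0 g 58.889727639761986 j [-0.34  0.31  1.63 -0.    1.19 -1.87]
```

Request:
move_arm(
  rows=[
    [0.11,-0.2,1.2,0,0,0,-1],
    [0,0,1.2,0,0,0,-1],
    [0,0,0.8,0,0,0,-1],
    [0,0,0.4,0,0,0,-1],
    [0,0,0.2,0,0,0,-1],
    [0,0,0.1,0,0,0,-1],
    [0,0,0.1,0,0,0,-1],
    [0,0,0,0,0,0,-1],
    [0,0,0,0,0,0,-1],
    [0,0,0,0,0,0,-1],
  ],
)

```text
time: 7.2
tool_pos: [0.649, -0.156, 0.0299]
tool_rot: [0.0, 0.024, 1.0, -0.0]
contact_force: [0.2, 0.3, -0.3]
gripper_width: 0.339
grasp_force: 58.9
```

```bash
python3 go.py a place 0.0288
```

```text
t 7.2 pos [ 0.649  -0.156   0.0299] goal [ 0.6493 -0.1559] other turn [-1.000e-01 -0.000e+00 -1.799e+02]
turn [-0.02  0.05  0.06] shift cm [-0.04  0.02  0.11] F [ 0.2  0.3 -0.3] w 28.8 g 58.92527765900013 j [-0.35  0.36  1.65 -0.    1.13 -1.87]
```

Request:
move_arm(
  rows=[
    [0,0,0.05,0,0,0,-1],
    [0,0,0.05,0,0,0,-1],
    [0,0,0.0,0,0,0,-1],
    [0,0,0,0,0,0,-1],
  ],
)

```text
time: 7.53
tool_pos: [0.6489, -0.156, 0.0288]
tool_rot: [0.0, 0.024, 1.0, -0.0]
contact_force: [-0.2, -0.2, 1.5]
gripper_width: 0.339
grasp_force: 59.2
```

Request:
move_arm(
  rows=[
    [0,0,0.05,0,0,0,-1],
    [0,0,0.0,0,0,0,-1],
    [0,0,0,0,0,0,-1],
  ],
)

```text
time: 7.78
tool_pos: [0.6489, -0.156, 0.0288]
tool_rot: [0.0, 0.024, 1.0, -0.0]
contact_force: [-1.7, 0.1, 5.1]
gripper_width: 0.34
grasp_force: 59.6
```

Request:
move_arm(
  rows=[
    [0,0,0,0,0,0,0.1],
    [0,0,0,0,0,0,0.1],
    [0,0,0,0,0,0,0.1],
    [0,0,0,0,0,0,0.1],
    [0,0,0,0,0,0,0.1],
    [0,0,-0.5,0,0,0,0.1],
    [0,0,-1,0,0,0,0.1],
    [0,0,-2,0,0,0,0.1],
    [0,0,-3,0,0,0,0.1],
    [0,0,-3,0,0,0,0.6],
    [0,0,-3,0,0,0,0.6],
    [0,0,0,0,0,0,0.6],
    [0,0,0,0,0,0,0.6],
  ],
)

```text
time: 8.87
tool_pos: [0.6507, -0.1566, 0.1577]
tool_rot: [0.004, 0.024, 1.0, -0.001]
contact_force: [0.2, -0.0, -1.0]
gripper_width: 0.799
grasp_force: 0.0
```

```bash
python3 go.py b pick 0.1
```

```text
t 8.87 pos [ 0.6507 -0.1566  0.1577] goal [ 0.4521 -0.3387] other turn [-6.000e-01 -1.000e-01 -1.698e+02]
turn [-0.09  0.42 10.2 ] shift cm [ 15.25 -22.21   5.77] F [ 0.2 -0.  -1. ] w 67.9 g 0.0 j [-0.35  0.22  1.59  0.    1.33 -1.87]
```

Request:
move_arm(
  rows=[
    [0,0,0,0,0.2,5.1,0.6],
    [0,0,0,0,0.2,5.1,0.6],
    [3,0,0,0,0,0,0.6],
    [3.8,0,0,0,0,0,0.6],
    [3.8,0,0,0,0,0,0.6],
    [2.5,-2.5,0,0,0,0,0.6],
    [2.15,-3,0,0,0,0,0.6],
    [0,-3.6,0.8,0,0,0,0.6],
    [0,-3.6,1,0,0,0,0.6],
    [0,-3.6,1,0,0,0,0.6],
    [0,-3.5,1,0,0,0,0.6],
    [0,-2.4,1,0,0,0,0.6],
    [0,0,1,0,0,0,0.6],
    [0,0,0,0,0,0,0.6],
    [0,0,0,0,0,0,0.6],
    [0,0,0,0,0,0,0.6],
  ],
)

```text
time: 10.2
tool_pos: [0.4498, -0.3367, 0.0959]
tool_rot: [-0.004, 0.113, 0.994, 0.0]
contact_force: [-0.4, -1.0, -0.7]
gripper_width: 0.799
grasp_force: 0.0
```

```bash
python3 go.py b pick 0.027; python3 - <<'E'
from h import *
from plant import manip
f=manip.grab_frame('top'); pickle.dump(f,open('top2.pkl','wb'))
a=cv2.resize(f['img'][170:240,350:430],(640,560),interpolation=cv2.INTER_CUBIC)
_,tr=pickle.load(open('pose.pkl','rb'))
pl=lambda P,c: cv2.polylines(a,[np.round((proj(f,P)-[350,170]+.5)*8).astype(int)],True,c,1)
pl(place(tr[3],np.array(corners('a',22))+[0,0,5]),(0,0,255))
pl(place(tr[3],[(-68,-48,8),(68,-48,8),(68,48,8),(-68,48,8)]),(0,255,255))
cv2.imwrite('pics/pa.png',a)
E
```

```text
t 10.2 pos [ 0.4498 -0.3367  0.0959] goal [ 0.4521 -0.3387] other turn [   0.7    0.  -179.9]
turn [ 0.   -0.43  0.06] shift cm [-0.27 -0.14  6.89] F [-0.4 -1.  -0.7] w 67.9 g 0.0 j [-0.77  0.05  1.88 -0.    1.21 -2.12]
```

View pics/pa.png

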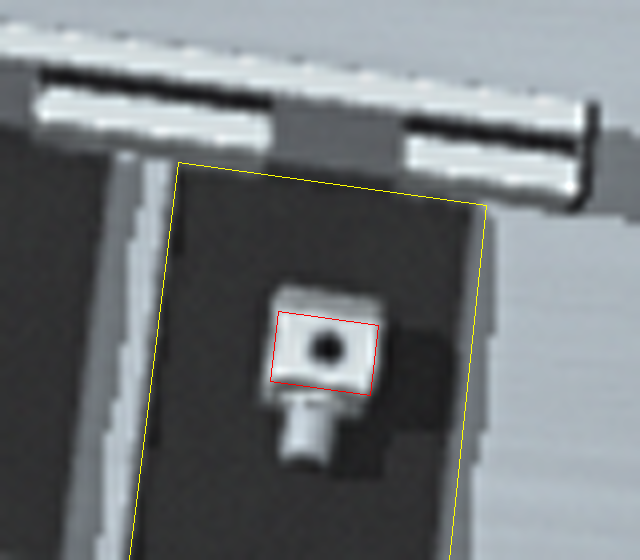

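Request:
move_arm(
  rows=[
    [-0.27,-0.14,1,0,-0.4,0,0.6],
    [0,0,1.8,0,0,0,0.6],
    [0,0,1.8,0,0,0,0.6],
    [0,0,1.2,0,0,0,0.6],
    [0,0,0.8,0,0,0,0.6],
    [0,0,0.3,0,0,0,0.6],
    [0,0,0,0,0,0,0.6],
    [0,0,0,0,0,0,0.6],
    [0,0,0,0,0,0,0.6],
  ],
)

```text
time: 11.0
tool_pos: [0.4526, -0.3404, 0.0282]
tool_rot: [0.001, 0.113, 0.994, -0.001]
contact_force: [-0.4, 0.6, -0.6]
gripper_width: 0.8
grasp_force: 0.0
```

```bash
python3 go.py b pick 0.027
```

```text
t 11.0 pos [ 0.4526 -0.3404  0.0282] goal [ 0.4521 -0.3387] other turn [-2.0e-01 -1.0e-01 -1.8e+02]
turn [-0.1  0.1  0. ] shift cm [0.09 0.16 0.12] F [-0.4  0.6 -0.6] w 68.0 g 0.0 j [-0.78  0.16  1.9  -0.    1.08 -2.12]
```

Request:
move_arm(
  rows=[
    [0.09,0.16,0.1,0,0,0,0.6],
    [0,0,0,0,0,0,0.6],
    [0,0,0,0,0,0,-1],
    [0,0,0,0,0,0,-1],
    [0,0,0,0,0,0,-1],
    [0,0,0,0,0,0,-1],
    [0,0,0,0,0,0,-1],
    [0,0,0,0,0,0,-1],
    [0,0,0,0,0,0,-1],
    [0,0,0,0,0,0,-1],
    [0,0,0,0,0,0,-1],
  ],
)

```text
time: 11.92
tool_pos: [0.4518, -0.3385, 0.0266]
tool_rot: [0.0, 0.113, 0.994, -0.001]
contact_force: [-0.0, 0.0, 5.6]
gripper_width: 0.463
grasp_force: 59.9
```

```bash
python3 go.py b pick 0.027;python3 go.py b place 0.13
```

```text
t 11.92 pos [ 0.4518 -0.3385  0.0266] goal [ 0.4521 -0.3387] other turn [1.0e-01 1.0e-01 1.8e+02]
turn [-0.07  0.05 -0.  ] shift cm [-0.04 -0.01 -0.04] F [-0.   0.   5.6] w 39.3 g 59.92433582166939 j [-0.77  0.16  1.91 -0.    1.08 -2.12]
t 11.92 pos [ 0.4518 -0.3385  0.0266] goal [ 0.6583 -0.0434] other turn [1.000e-01 1.000e-01 1.699e+02]
turn [ -0.07   0.05 -10.14] shift cm [-19.15  30.51 -10.34] F [-0.   0.   5.6] w 39.3 g 59.92433582166939 j [-0.77  0.16  1.91 -0.    1.08 -2.12]
```

Request:
move_arm(
  rows=[
    [0,0,-0.8,0,0,0,-1],
    [0,0,-2,0,0,0,-1],
    [0,0,-2.5,0,0,-5.07,-1],
    [0,0,-2.5,0,0,-5.07,-1],
    [0,0,-2.5,0,0,0,-1],
    [0,2.5,0,0,0,0,-1],
    [0,3.5,0,0,0,0,-1],
    [0,3.5,0,0,0,0,-1],
    [0,3.5,0,0,0,0,-1],
    [-2.4,2.5,0,0,0,0,-1],
    [-2.4,2.5,0,0,0,0,-1],
    [-2.4,2.5,0,0,0,0,-1],
    [-2.4,2.5,0,0,0,0,-1],
    [-2.4,2.5,0,0,0,0,-1],
    [-2.4,2.5,0,0,0,0,-1],
    [-2.4,2.5,0,0,0,0,-1],
    [-2.4,0,0,0,0,0,-1],
    [0,0,0,0,0,0,-1],
    [0,0,0,0,0,0,-1],
    [0,0,0,0,0,0,-1],
  ],
)

```text
time: 13.58
tool_pos: [0.657, -0.043, 0.1276]
tool_rot: [-0.002, 0.025, 1.0, -0.0]
contact_force: [-1.0, 0.4, -2.8]
gripper_width: 0.463
grasp_force: 59.9
```

```bash
python3 go.py b place 0.035
```

```text
t 13.58 pos [ 0.657  -0.043   0.1276] goal [ 0.6583 -0.0434] other turn [ -0.3   0.  180. ]
turn [-0.02 -0.19 -0.01] shift cm [-0.13 -0.03  9.26] F [-1.   0.4 -2.8] w 39.4 g 59.88830533409072 j [-0.18  0.23  1.63 -0.    1.29 -1.7 ]
```

Request:
move_arm(
  rows=[
    [-0.13,0,1,0,-0.2,0,-1],
    [0,0,2.2,0,0,0,-1],
    [0,0,2.2,0,0,0,-1],
    [0,0,1.8,0,0,0,-1],
    [0,0,1.2,0,0,0,-1],
    [0,0,0.6,0,0,0,-1],
    [0,0,0.3,0,0,0,-1],
    [0,0,0,0,0,0,-1],
    [0,0,0,0,0,0,-1],
    [0,0,0,0,0,0,-1],
  ],
)

```text
time: 14.42
tool_pos: [0.6611, -0.0433, 0.0375]
tool_rot: [0.003, 0.025, 1.0, -0.001]
contact_force: [0.2, -0.2, -1.8]
gripper_width: 0.464
grasp_force: 59.9
```

```bash
python3 go.py b place 0.0316
```

```text
t 14.42 pos [ 0.6611 -0.0433  0.0375] goal [ 0.6583 -0.0434] other turn [5.0e-01 1.0e-01 1.8e+02]
turn [-0.06  0.35 -0.  ] shift cm [ 0.27 -0.02  0.59] F [ 0.2 -0.2 -1.8] w 39.5 g 59.87418793226098 j [-0.18  0.34  1.66 -0.    1.13 -1.7 ]
```

Request:
move_arm(
  rows=[
    [0.27,0,0.2,0,0.3,0,-1],
    [0,0,0.2,0,0,0,-1],
    [0,0,0,0,0,0,-1],
    [0,0,0,0,0,0,-1],
    [0,0,0,0,0,0,-1],
  ],
)

```text
time: 14.83
tool_pos: [0.6573, -0.043, 0.0319]
tool_rot: [-0.001, 0.025, 1.0, -0.0]
contact_force: [0.3, 0.9, -1.3]
gripper_width: 0.464
grasp_force: 59.9
```

```bash
python3 go.py b place 0.0316
```

```text
t 14.83 pos [ 0.6573 -0.043   0.0319] goal [ 0.6583 -0.0434] other turn [ 2.0e-01 -1.0e-01 -1.8e+02]
turn [-0.04 -0.1   0.  ] shift cm [-0.1  -0.03  0.03] F [ 0.3  0.9 -1.3] w 39.5 g 59.870298674103 j [-0.18  0.35  1.67 -0.    1.13 -1.7 ]
```

Request:
move_arm(
  rows=[
    [-0.1,0,0,0,-0.1,0,-1],
    [0,0,0,0,0,0,-1],
    [0,0,0.05,0,0,0,-1],
    [0,0,0,0,0,0,-1],
    [0,0,0,0,0,0,-1],
  ],
)

```text
time: 15.25
tool_pos: [0.6585, -0.0431, 0.0317]
tool_rot: [0.0, 0.025, 1.0, -0.0]
contact_force: [0.0, -0.5, 0.2]
gripper_width: 0.461
grasp_force: 60.1
```

```bash
python3 go.py b place 0.0316
```

```text
t 15.25 pos [ 0.6585 -0.0431  0.0317] goal [ 0.6583 -0.0434] other turn [0.0e+00 1.0e-01 1.8e+02]
turn [-0.04  0.02 -0.  ] shift cm [ 0.02 -0.03  0.01] F [ 0.  -0.5  0.2] w 39.2 g 60.07000773587336 j [-0.18  0.35  1.66 -0.    1.13 -1.7 ]
```

Request:
move_arm(
  rows=[
    [0,0,0.06,0,0,0,-1],
    [0,0,0,0,0,0,-1],
    [0,0,0,0,0,0,-1],
    [0,0,0,0,0,0,0.35],
    [0,0,0,0,0,0,0.35],
    [0,0,0,0,0,0,0.35],
    [0,0,0,0,0,0,0.35],
    [0,0,0,0,0,0,0.35],
    [0,0,-0.5,0,0,0,0.35],
    [0,0,-1,0,0,0,0.35],
    [0,0,-2,0,0,0,0.35],
    [0,0,-3,0,0,0,0.35],
    [0,0,-3,0,0,0,0.8],
    [0,0,-2,0,0,0,0.8],
    [0,0,0,0,0,0,0.8],
    [0,0,0,0,0,0,0.8],
  ],
)

```text
time: 16.58
tool_pos: [0.6597, -0.0432, 0.1489]
tool_rot: [0.002, 0.025, 1.0, -0.001]
contact_force: [0.4, -0.3, -0.5]
gripper_width: 0.897
grasp_force: 0.0
```

```bash
python3 go.py c pick 0.11
```

```text
t 16.58 pos [ 0.6597 -0.0432  0.1489] goal [0.4627 0.1302] other turn [  0.3   0.2 145.8]
turn [ -0.16   0.26 -34.25] shift cm [ 7.79 25.06  3.89] F [ 0.4 -0.3 -0.5] w 76.3 g 0.0 j [-0.18  0.21  1.61 -0.    1.31 -1.7 ]
```

Request:
move_arm(
  rows=[
    [0,0,0,0,0.2,-6.85,0.8],
    [0,0,0,0,0,-6.85,0.8],
    [0,0,0,0,0,-6.85,0.8],
    [0,0,0,0,0,-6.85,0.8],
    [0,0,0,0,0,-6.85,0.8],
    [0.6,2.0,0.2,0,0,0,0.8],
    [1.1,3.5,0.4,0,0,0,0.8],
    [1.1,3.5,0.5,0,0,0,0.8],
    [1.1,3.5,0.5,0,0,0,0.8],
    [1.1,3.5,0.5,0,0,0,0.8],
    [1.1,3.5,0.5,0,0,0,0.8],
    [1.1,3.5,0.5,0,0,0,0.8],
    [0.6,2.0,0.5,0,0,0,0.8],
    [0,0,0.2,0,0,0,0.8],
    [0,0,0,0,0,0,0.8],
    [0,0,0,0,0,0,0.8],
    [0,0,0,0,0,0,0.8],
  ],
)

```text
time: 18.0
tool_pos: [0.4622, 0.1292, 0.1084]
tool_rot: [-0.002, -0.27, 0.963, 0.0]
contact_force: [0.5, 0.1, -0.1]
gripper_width: 0.903
grasp_force: 0.0
```

```bash
python3 go.py c pick 0.031
```

```text
t 18.0 pos [0.4622 0.1292 0.1084] goal [0.4627 0.1302] other turn [-3.000e-01 -1.000e-01  1.799e+02]
turn [ 0.06 -0.19 -0.06] shift cm [-0.09  0.06  7.74] F [ 0.5  0.1 -0.1] w 76.7 g 0.0 j [ 0.12 -0.17  2.07 -0.    1.24 -2.  ]
```

Request:
move_arm(
  rows=[
    [-0.09,0.06,0.6,0,-0.2,0,0.8],
    [0,0,1.2,0,0,0,0.8],
    [0,0,1.5,0,0,0,0.8],
    [0,0,1.5,0,0,0,0.8],
    [0,0,1.2,0,0,0,0.8],
    [0,0,0.9,0,0,0,0.8],
    [0,0,0.6,0,0,0,0.8],
    [0,0,0.25,0,0,0,0.8],
    [0,0,0,0,0,0,0.8],
    [0,0,0,0,0,0,0.8],
    [0,0,0,0,0,0,0.8],
  ],
)

```text
time: 18.92
tool_pos: [0.4625, 0.131, 0.0317]
tool_rot: [0.001, -0.27, 0.963, 0.001]
contact_force: [-0.7, -0.6, 1.1]
gripper_width: 0.9
grasp_force: 0.0
```

```bash
python3 go.py c pick 0.031
```

```text
t 18.92 pos [0.4625 0.131  0.0317] goal [0.4627 0.1302] other turn [ 1.0e-01 -1.0e-01  1.8e+02]
turn [ 0.03  0.09 -0.  ] shift cm [ 0.03 -0.08  0.07] F [-0.7 -0.6  1.1] w 76.5 g 0.0 j [ 0.12 -0.04  2.1   0.    1.08 -2.  ]
```

Request:
move_arm(
  rows=[
    [0.03,-0.08,0.05,0,0.1,0,0.8],
    [0,0,0,0,0,0,0.8],
    [0,0,0,0,0,0,-1],
    [0,0,0,0,0,0,-1],
    [0,0,0,0,0,0,-1],
    [0,0,0,0,0,0,-1],
    [0,0,0,0,0,0,-1],
    [0,0,0,0,0,0,-1],
    [0,0,0,0,0,0,-1],
    [0,0,0,0,0,0,-1],
    [0,0,0,0,0,0,-1],
  ],
)

```text
time: 19.83
tool_pos: [0.4625, 0.1301, 0.0309]
tool_rot: [-0.0, -0.27, 0.963, 0.0]
contact_force: [0.0, 0.8, 5.3]
gripper_width: 0.578
grasp_force: 62.9
```

```bash
python3 go.py c pick 0.031; python3 go.py c place 0.14
```

```text
t 19.83 pos [0.4625 0.1301 0.0309] goal [0.4627 0.1302] other turn [-1.0e-01 -1.0e-01  1.8e+02]
turn [ 0.06 -0.04 -0.  ] shift cm [-0.02 -0.01 -0.01] F [0.  0.8 5.3] w 49.1 g 62.88639111017858 j [ 0.12 -0.04  2.1   0.    1.08 -2.  ]
t 19.83 pos [0.4625 0.1301 0.0309] goal [0.6672 0.0673] other turn [ 1.000e-01  1.000e-01 -1.458e+02]
turn [ 0.05 -0.05 34.25] shift cm [-20.76  -5.26 -10.91] F [0.  0.8 5.3] w 49.1 g 62.88639111017858 j [ 0.12 -0.04  2.1   0.    1.08 -2.  ]
```

Request:
move_arm(
  rows=[
    [0,0,-0.8,0,0,0,-1],
    [0,0,-2,0,0,0,-1],
    [0,0,-2,0,0,6.85,-1],
    [0,0,-2,0,0,6.85,-1],
    [0,0,-2,0,0,6.85,-1],
    [0,0,-1.3,0,0,6.85,-1],
    [0,0,-0.8,0,0,6.85,-1],
    [-1.5,-0.35,0,0,0,0,-1],
    [-3,-0.75,0,0,0,0,-1],
    [-3,-0.75,0,0,0,0,-1],
    [-3,-0.75,0,0,0,0,-1],
    [-3,-0.75,0,0,0,0,-1],
    [-3,-0.75,0,0,0,0,-1],
    [-2.5,-0.75,0,0,0,0,-1],
    [-1.76,-0.4,0,0,0,0,-1],
    [0,0,0,0,0,0,-1],
    [0,0,0,0,0,0,-1],
    [0,0,0,0,0,0,-1],
  ],
)

```text
time: 21.33
tool_pos: [0.6652, 0.0673, 0.1373]
tool_rot: [-0.003, 0.025, 1.0, 0.0]
contact_force: [0.7, 0.5, -2.7]
gripper_width: 0.578
grasp_force: 62.6
```

```bash
python3 go.py c place 0.0359
```

```text
t 21.33 pos [0.6652 0.0673 0.1373] goal [0.6672 0.0673] other turn [   0.5    0.  -180. ]
turn [ 0.   -0.34  0.  ] shift cm [-0.2   0.   10.14] F [ 0.7  0.5 -2.7] w 49.2 g 62.6285498725872 j [-0.01  0.24  1.59  0.    1.31 -1.53]
```

Request:
move_arm(
  rows=[
    [-0.1,0,1,0,0,0,-1],
    [0,0,2,0,0,0,-1],
    [0,0,2,0,0,0,-1],
    [0,0,1.8,0,0,0,-1],
    [0,0,1.2,0,0,0,-1],
    [0,0,0.8,0,0,0,-1],
    [0,0,0.5,0,0,0,-1],
    [0,0,0.3,0,0,0,-1],
    [0,0,0,0,0,0,-1],
    [0,0,0,0,0,0,-1],
    [0,0,0,0,0,0,-1],
    [0,0,0,0,0,0,-1],
  ],
)

```text
time: 22.33
tool_pos: [0.6685, 0.0671, 0.0441]
tool_rot: [-0.0, 0.025, 1.0, 0.0]
contact_force: [0.2, 0.4, -2.8]
gripper_width: 0.58
grasp_force: 62.6
```

```bash
python3 go.py c place 0.0359
```

```text
t 22.33 pos [0.6685 0.0671 0.0441] goal [0.6672 0.0673] other turn [ -0.  -0. 180.]
turn [ 0.01 -0.01 -0.  ] shift cm [0.13 0.01 0.82] F [ 0.2  0.4 -2.8] w 49.3 g 62.62894382473746 j [-0.01  0.35  1.63  0.    1.16 -1.53]
```

Request:
move_arm(
  rows=[
    [0.13,0,0.3,0,0,0,-1],
    [0,0,0.25,0,0,0,-1],
    [0,0,0.15,0,0,0,-1],
    [0,0,0.05,0,0,0,-1],
    [0,0,0,0,0,0,-1],
    [0,0,0,0,0,0,-1],
    [0,0,0,0,0,0,-1],
  ],
)

```text
time: 22.92
tool_pos: [0.6664, 0.0672, 0.036]
tool_rot: [-0.001, 0.025, 1.0, 0.0]
contact_force: [-3.3, -0.5, 4.3]
gripper_width: 0.579
grasp_force: 63.0
```

```bash
python3 go.py c place 0.0359
```

```text
t 22.92 pos [0.6664 0.0672 0.036 ] goal [0.6672 0.0673] other turn [   0.2    0.  -180. ]
turn [ 0.01 -0.13  0.  ] shift cm [-0.08  0.01  0.01] F [-3.3 -0.5  4.3] w 49.2 g 63.017367135019526 j [-0.01  0.36  1.64  0.    1.15 -1.53]
```

Request:
move_arm(
  rows=[
    [0,0,0,0,0,0,-1],
    [0,0,0,0,0,0,0.6],
    [0,0,0,0,0,0,0.6],
    [0,0,0,0,0,0,0.6],
    [0,0,0,0,0,0,0.6],
    [0,0,0,0,0,0,0.6],
    [0,0,-0.5,0,0,0,0.6],
    [0,0,-1,0,0,0,0.6],
    [0,0,-2,0,0,0,0.6],
    [0,0,-3,0,0,0,0.6],
    [0,0,-3,0,0,0,1],
    [0,0,-2,0,0,0,1],
    [0,0,-1,0,0,0,1],
    [0,0,0,0,0,0,1],
  ],
)

```text
time: 24.08
tool_pos: [0.6687, 0.0672, 0.1651]
tool_rot: [0.003, 0.025, 1.0, 0.0]
contact_force: [0.3, 0.2, -0.9]
gripper_width: 1.001
grasp_force: 0.0
```

```bash
python3 go.py d pick 0.12
```

```text
t 24.08 pos [0.6687 0.0672 0.1651] goal [ 0.4459 -0.1207] other turn [-4.00e-01  1.00e-01 -1.67e+02]
turn [ 0.06  0.29 13.05] shift cm [ 16.29 -24.18   4.51] F [ 0.3  0.2 -0.9] w 85.1 g 0.0 j [-0.01  0.22  1.57  0.    1.34 -1.53]
```

Request:
move_arm(
  rows=[
    [0,0,0,0,0,6.52,1],
    [0,0,0,0,0,6.52,1],
    [1,-1.5,0,0,0,0,1],
    [2,-3,0,0,0,0,1],
    [2,-3,0.5,0,0,0,1],
    [2,-3,0.5,0,0,0,1],
    [2,-3,0.5,0,0,0,1],
    [2,-3,0.5,0,0,0,1],
    [2,-3,0.8,0,0,0,1],
    [2,-2.7,0.8,0,0,0,1],
    [1.3,-2,0.9,0,0,0,1],
    [0,0,0,0,0,0,1],
    [0,0,0,0,0,0,1],
    [0,0,0,0,0,0,1],
    [0,0,0,0,0,0,1],
  ],
)

```text
time: 25.33
tool_pos: [0.4441, -0.1204, 0.116]
tool_rot: [-0.001, 0.138, 0.99, 0.0]
contact_force: [-0.2, -0.1, -0.3]
gripper_width: 1.004
grasp_force: 0.0
```

```bash
python3 go.py d pick 0.036
```

```text
t 25.33 pos [ 0.4441 -0.1204  0.116 ] goal [ 0.4459 -0.1207] other turn [   0.2   -0.  -179.9]
turn [-0.01 -0.11  0.05] shift cm [-0.17  0.02  8.  ] F [-0.2 -0.1 -0.3] w 85.3 g 0.0 j [-0.43 -0.23  2.11 -0.    1.26 -1.72]
```

Request:
move_arm(
  rows=[
    [-0.17,0,0.6,0,0,0,1],
    [0,0,1.2,0,0,0,1],
    [0,0,1.5,0,0,0,1],
    [0,0,1.5,0,0,0,1],
    [0,0,1.2,0,0,0,1],
    [0,0,1,0,0,0,1],
    [0,0,0.6,0,0,0,1],
    [0,0,0.4,0,0,0,1],
    [0,0,0,0,0,0,1],
    [0,0,0,0,0,0,1],
    [0,0,0,0,0,0,1],
    [0,0,0,0,0,0,1],
  ],
)

```text
time: 26.33
tool_pos: [0.4456, -0.1216, 0.0367]
tool_rot: [-0.0, 0.138, 0.99, -0.0]
contact_force: [0.1, 0.7, -0.8]
gripper_width: 1.0
grasp_force: 0.0
```

```bash
python3 go.py d pick 0.036
```

```text
t 26.33 pos [ 0.4456 -0.1216  0.0367] goal [ 0.4459 -0.1207] other turn [-0.0e+00  1.0e-01  1.8e+02]
turn [-0.03 -0.02 -0.  ] shift cm [-0.    0.1   0.07] F [ 0.1  0.7 -0.8] w 85.0 g 0.0 j [-0.43 -0.1   2.15 -0.    1.09 -1.72]
```

Request:
move_arm(
  rows=[
    [0,0.1,0.05,0,0,0,1],
    [0,0,0,0,0,0,1],
    [0,0,0,0,0,0,-1],
    [0,0,0,0,0,0,-1],
    [0,0,0,0,0,0,-1],
    [0,0,0,0,0,0,-1],
    [0,0,0,0,0,0,-1],
    [0,0,0,0,0,0,-1],
    [0,0,0,0,0,0,-1],
    [0,0,0,0,0,0,-1],
  ],
)

```text
time: 27.17
tool_pos: [0.4456, -0.1204, 0.0358]
tool_rot: [-0.001, 0.138, 0.99, 0.0]
contact_force: [0.9, 2.4, 5.4]
gripper_width: 0.696
grasp_force: 66.3
```

```bash
python3 go.py d pick 0.036; python3 go.py d place 0.16
```

```text
t 27.17 pos [ 0.4456 -0.1204  0.0358] goal [ 0.4459 -0.1207] other turn [-1.0e-01 -0.0e+00  1.8e+02]
turn [ 0.   -0.07 -0.01] shift cm [-0.03 -0.02 -0.02] F [0.9 2.4 5.4] w 59.1 g 66.26253738999367 j [-0.43 -0.1   2.15 -0.    1.09 -1.72]
t 27.17 pos [ 0.4456 -0.1204  0.0358] goal [0.6755 0.1801] other turn [-1.00e-01 -0.00e+00  1.67e+02]
turn [ 1.000e-02 -7.000e-02 -1.305e+01] shift cm [-21.45  31.16 -12.42] F [0.9 2.4 5.4] w 59.1 g 66.26253738999367 j [-0.43 -0.1   2.15 -0.    1.09 -1.72]
```

Request:
move_arm(
  rows=[
    [0,0,-0.8,0,0,0,-1],
    [0,0,-2,0,0,0,-1],
    [0,0,-2.5,0,0,-6.52,-1],
    [0,0,-2.5,0,0,-6.52,-1],
    [0,0,-2.5,0,0,0,-1],
    [0,0,-2,0,0,0,-1],
    [-1,1.5,0,0,0,0,-1],
    [-2,2.9,0,0,0,0,-1],
    [-2,2.9,0,0,0,0,-1],
    [-2,2.9,0,0,0,0,-1],
    [-2,2.9,0,0,0,0,-1],
    [-2,2.9,0,0,0,0,-1],
    [-2,2.9,0,0,0,0,-1],
    [-2,2.9,0,0,0,0,-1],
    [-2,2.9,0,0,0,0,-1],
    [-2,2.9,0,0,0,0,-1],
    [-1.5,2.2,0,0,0,0,-1],
    [-0.9,1.3,0,0,0,0,-1],
    [0,0,0,0,0,0,-1],
    [0,0,0,0,0,0,-1],
  ],
)

```text
time: 28.83
tool_pos: [0.6733, 0.1796, 0.1552]
tool_rot: [-0.003, 0.024, 1.0, -0.001]
contact_force: [-0.6, -0.4, -6.0]
gripper_width: 0.693
grasp_force: 67.1
```

Request:
move_arm(
  rows=[
    [0,0,0,0,0,0,-1],
    [0,0,0,0,0,0,-1],
  ],
)

```text
time: 29.0
tool_pos: [0.6736, 0.1784, 0.1567]
tool_rot: [-0.002, 0.025, 1.0, -0.0]
contact_force: [-0.2, -0.3, -5.4]
gripper_width: 0.691
grasp_force: 67.1
```

```bash
python3 go.py d place 0.0408
```

```text
t 29.0 pos [0.6736 0.1784 0.1567] goal [0.6755 0.1801] other turn [-4.0e-01  1.0e-01  1.8e+02]
turn [-0.05 -0.26 -0.04] shift cm [-0.18  0.18 11.59] F [-0.2 -0.3 -5.4] w 58.7 g 67.05631222575903 j [ 0.15  0.29  1.51 -0.    1.35 -1.37]
```

Request:
move_arm(
  rows=[
    [-0.1,0.18,1,0,-0.1,0,-1],
    [0,0,2,0,0,0,-1],
    [0,0,2,0,0,0,-1],
    [0,0,2,0,0,0,-1],
    [0,0,1.5,0,0,0,-1],
    [0,0,1,0,0,0,-1],
    [0,0,0.7,0,0,0,-1],
    [0,0,0.4,0,0,0,-1],
    [0,0,0.3,0,0,0,-1],
    [0,0,0,0,0,0,-1],
    [0,0,0,0,0,0,-1],
    [0,0,0,0,0,0,-1],
    [0,0,0,0,0,0,-1],
  ],
)

```text
time: 30.08
tool_pos: [0.6764, 0.1815, 0.05]
tool_rot: [0.001, 0.025, 1.0, 0.0]
contact_force: [0.4, 0.5, -5.1]
gripper_width: 0.696
grasp_force: 67.0
```

```bash
python3 go.py d place 0.0408
```

```text
t 30.08 pos [0.6764 0.1815 0.05  ] goal [0.6755 0.1801] other turn [-1.0e-01  0.0e+00 -1.8e+02]
turn [0.03 0.08 0.  ] shift cm [ 0.09 -0.14  0.92] F [ 0.4  0.5 -5.1] w 59.2 g 67.03955501317978 j [ 0.16  0.4   1.55  0.    1.18 -1.37]
```

Request:
move_arm(
  rows=[
    [0.06,-0.14,0.3,0,0.1,0,-1],
    [0,0,0.25,0,0,0,-1],
    [0,0,0.15,0,0,0,-1],
    [0,0,0.1,0,0,0,-1],
    [0,0,0,0,0,0,-1],
    [0,0,0,0,0,0,-1],
    [0,0,0,0,0,0,-1],
  ],
)

```text
time: 30.67
tool_pos: [0.6751, 0.1799, 0.0409]
tool_rot: [-0.001, 0.025, 1.0, 0.0]
contact_force: [-0.5, 0.0, -4.2]
gripper_width: 0.698
grasp_force: 67.2
```

```bash
python3 go.py d place 0.0408
```

```text
t 30.67 pos [0.6751 0.1799 0.0409] goal [0.6755 0.1801] other turn [ -0.2  -0.  180. ]
turn [ 0.01 -0.11 -0.  ] shift cm [-0.03  0.02  0.01] F [-0.5  0.  -4.2] w 59.4 g 67.17079237103462 j [ 0.15  0.41  1.56  0.    1.17 -1.37]
```

Request:
move_arm(
  rows=[
    [-0.02,0,0.05,0,-0.08,0,-1],
    [0,0,0,0,0,0,-1],
    [0,0,0.05,0,0,0,-1],
    [0,0,0,0,0,0,-1],
    [0,0,0,0,0,0,-1],
  ],
)

```text
time: 31.08
tool_pos: [0.6753, 0.18, 0.0409]
tool_rot: [-0.0, 0.025, 1.0, 0.0]
contact_force: [-5.4, -1.4, 3.2]
gripper_width: 0.694
grasp_force: 67.7
```

Seated (+3 N, weight fully carried). Release, rise and back off toward the robot for a clear view.

Request:
move_arm(
  rows=[
    [0,0,0,0,0,0,0.85],
    [0,0,0,0,0,0,0.85],
    [0,0,0,0,0,0,0.85],
    [0,0,0,0,0,0,0.85],
    [0,0,0,0,0,0,0.85],
    [0,0,-0.5,0,0,0,0.85],
    [0,0,-1,0,0,0,0.85],
    [0,0,-2,0,0,0,0.85],
    [0,0,-3,0,0,0,0.85],
    [0,0,-3,0,0,0,0.85],
    [0,0,-3,0,0,0,0.85],
    [2,0,0,0,0,0,0.85],
    [3,0,0,0,0,0,0.85],
    [3,0,0,0,0,0,0.85],
    [3,0,0,0,0,0,0.85],
    [3,0,0,0,0,0,0.85],
    [3,0,0,0,0,0,0.85],
    [3,0,0,0,0,0,0.85],
    [2,0,0,0,0,0,0.85],
    [0,0,0,0,0,0,0.85],
  ],
)

```text
time: 32.75
tool_pos: [0.4527, 0.1913, 0.1655]
tool_rot: [-0.001, 0.024, 1.0, 0.0]
contact_force: [-0.7, 0.3, -0.6]
gripper_width: 0.927
grasp_force: 0.0
```

```bash
python3 - <<'E'
from h import *
from plant import manip
f=manip.grab_frame('top'); pickle.dump(f,open('top3.pkl','wb'))
k=4;x,y=225,160
a=cv2.resize(f['img'][y:y+92,x:x+195],None,fx=k,fy=k,interpolation=cv2.INTER_CUBIC)
_,tr=pickle.load(open('pose.pkl','rb'))
pl=lambda P,c: cv2.polylines(a,[np.round((proj(f,P)-[x,y]+.5)*k).astype(int)],True,c,1)
for n,p in zip('dcba',tr):
    pl(place(p,np.array(corners(n,DIM[n][0]*2/3))+[0,0,5]),(0,0,255))
cv2.imwrite('pics/fin.png',a)
E
```

```text
(no output)
```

View pics/fin.png

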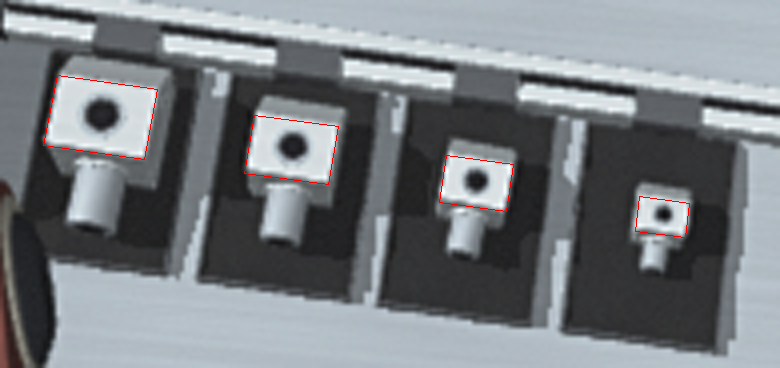

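The tops of all four castings line up with their predicted outlines to about 1 mm (d at pixel 100,115, c at 292,147, b at 477,180, a at 663,215). The stubs point away from the rail and the smallest is next to the gauge stand.

```bash
python3 -c "
from plant import manip
print(manip.job_done())"
```

```text
the job is handed in; nothing more can be done
None
```

The job is handed in at about 33 s: each casting stands on its base in the middle of its tray, square to within about 1 mm in the last camera picture, in the order a, b, c, d from the gauge stand outward with the stubs pointing away from the rail.

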